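# Lock the die rack with its retaining comb

### The job

Take the yellow retaining comb out of its wooden stand and fit it into the aluminium slot bar at the front of the blue die rack, all six teeth each in its own slot and pushed fully home. The bar's sideways setting differs every time, so feel for the slots gently: never press the comb on the rack with more than about 40 N. Then swing the keeper with the red pin fully round over the end of the comb, and leave the three die segments standing in the rack where they are.

Things in the scene. Friction and masses are not known exactly. Their poses are not given: they have to be found in the camera images.
- comb_grip (a point): Middle of the black grip tab of the retaining comb (upright in a wooden stand at the start; 144 mm long, 106 mm high, 0.25 kg), 80 mm above the tooth tips. The tab is 10 mm thick along the comb's x, 40 mm wide along y, and reaches from 30 mm below this point to 26 mm above it. y runs along the comb, z up; it is the same both ways round.
- comb: The same comb; origin midway along the row of tooth tips. Six steel teeth at y = -55, -33, -11, 11, 33, 55 mm, each 7 mm wide (y), 8 mm thick (x), 18 mm long, the last 2 mm narrowed to 6.2 mm. Above them a yellow spine 8 mm thick, 144 mm long, from z = 18 to 50 mm, then the tab.
- comb_stand: Wooden stand fixed to the bench, 36 x 164 x 24 mm. The comb's teeth hang in its trough, 11 mm wide (x), 124 mm long (y), and the ends of the spine rest on its end blocks, 24 mm above the bench. Origin at the centre of its underside; y along the trough.
- die_rack: Blue rack fixed to the bench, base plate 8 mm thick. Origin on its underside; y along the rack, z up, -x the front. Three bays hold the die segments (centres at x = 18 mm, tops 64 mm above the bench). In front of them stands an aluminium slot bar on the line x = -25 mm. Comb fully home: its spine rests on the bar and comb_grip is 90 mm above the rack's underside.
- bar_mid (a point): Point on the rack level with the slot bar's top (28 mm above the bench), x = -25, y = 0. The bar is 159 mm long (y), with six slots, pitch 22, each 8.5 mm wide (y), 16 (x), 20 deep, and solid ends. Its middle is clamped anywhere from 11 mm to one side to 11 mm to the other (y) of this point: not reported. It is sprung: gives down from about 7 N, 1 mm per 6 N, 4 mm in all.
- keeper (a joint): Angle (rad) of the steel swing keeper on the post at the rack's -y end, about the vertical. 0: open, arm along the rack's -x; 1.57: closed at its stop, arm along +y over the end of the comb's spine, clearing it by 2.5 mm when the comb is home (else the spine blocks it). Closes clockwise seen from above; stays where left; friction 0.1 N m.
- keeper_pin (a point): Middle of the keeper's upright red pin, 12 mm in diameter, 32 mm high, 46 mm from the keeper's axis; the pin's top is 100 mm above the bench, the top of the flat arm below it 69 mm.
- keeper_hinge (a point): Point on the keeper's vertical axis (rack x = -25, y = -105 mm), level with keeper_pin.
- die_0_mid (a point): Die segment, a loose grey steel block 37 x 36 x 56 mm upright in the rack; point half-way up. To be left alone.
- die_1_mid (a point): Die segment, a loose grey steel block 37 x 36 x 56 mm upright in the rack; point half-way up. To be left alone.
- die_2_mid (a point): Die segment, a loose grey steel block 37 x 36 x 56 mm upright in the rack; point half-way up. To be left alone.

How it is judged (in metres and radians):
On the way, in this order (a step that is already met when the one before it is completed fails the run):
1. the comb is fully home in the slot bar (x of comb_grip in the frame of die_rack between -0.031 and -0.019 m and y of comb_grip in the frame of die_rack between -0.014 and 0.014 m and z of comb_grip in the frame of die_rack below 0.091 m and angle between the y axis of comb_grip and the y axis of die_rack, either way round below 0.06 rad and angle between comb_grip's own z axis and vertical below 0.06 rad), for 0.2 s.
2. the keeper is swung over the comb's end (all of step 1 and value of joint keeper above 1.4 rad), for 0.2 s.
At the end, for the whole second after the job is handed in: Comb upright and fully home (grip point at most 91 mm above the rack's underside), within 6 mm and 0.06 rad of the bar's line, at rest and let go; keeper at 1.4 rad or more over its end; each die segment within 12 mm of where it stood (all of step 2 and linear speed of comb below 0.01 m/s and not (distance of any of die_0_mid, die_1_mid, die_2_mid from where it was at the start of the episode above 0.012 m)); the robot touches nothing.
It fails at once if the comb is pressed on the rack with more than 40 N (contact force between comb and die_rack above 40 N).
It fails at once if a die segment is moved more than 12 mm (distance of any of die_0_mid, die_1_mid, die_2_mid from where it was at the start of the episode above 0.012 m).
It also fails if it takes over 72 s, if anything falls off the work surface, if the arm or the gripper's body presses on something with over 40 N, if the wrist force passes 120 N, or if a joint passes its speed limit or range.

### The arm

A 6-joint arm with a two-finger parallel gripper is mounted at the origin on a cart in front of the work surface, level with it; the furniture and walls round the work are solid. World frame = base frame: x ahead of the robot, y to its left, z up, the work surface at z = 0. Lengths are in mm, angles in rad, forces in N, time in s.
With the tool pointing down it reaches from about 275 to 1000 mm from the base axis. Payload 8.4 kg.
Tool frame: the origin (TCP) lies between the finger pads; the fingertips stand r.finger_overhang ahead of it and the grasp point (between the pads) is the TCP (r.finger_overhang is the distance from the TCP to the fingertips, in mm); z points along the fingers, y is the line along which they close (so a half turn about z gives the same grasp; the last joint's range is limited). The gripper opens to 85 mm and grips with 20 to 120 N. Pads are 22 mm wide; open, the fingers measure 114 mm over their backs; the gripper's body (76 mm by 85 mm) begins 54 mm behind the grasp point. The pads swing forward as they close: fully open they stand 13 mm farther back than shut.
Start: joints at [-1.316, 0.353, 1.633, -0, 1.155, -0.002], TCP at [158.74, -604.508, 250.281] pointing down, gripper open.
Joint ranges: [-2.63, 2.63], [-0.92, 2.1], [0.06, 2.66], [-1.3, 4.44], [0, 2.69], [-3.02, 3.02]. Speed limits (rad/s): [2.22, 2.22, 2.79, 3.14, 3.14, 3.14].

### API

Orientations are given as [roll, pitch, yaw] about the fixed x, y, z axes, in that order (R = Rz(yaw) Ry(pitch) Rx(roll)).
In Python, from rig import r, cams, sign_off gives the robot as it stands.
- The arm moves only by the shell command python3 -m crank 'ROWS' [FORCE]. ROWS is JSON, a list of rows, each a list of 7 numbers: the shift along the tool's x, y, z in m, then the turn, a rotation vector about the tool's x, y, z in rad, then the closure, from 0 (fully open) to 1 (shut). In form: [[dx, dy, dz, ax, ay, az, gripper], ...]. A call has 1 to 5 rows; each row is the pose to reach, as a shift and turn from the pose commanded when the call began, along the tool's axes at that moment; what a row does not reach only later rows make up. A row lasts 1/10 s, in which the tool goes at most 50 mm and 8.59 degrees, less where a joint would pass 70% of its speed; a pose out of reach is approached as far as the arm can. A call with a gripper value outside its range is refused whole. The fingers move at their own pace and stop on an object; FORCE is the grip in N (left out, the last holds). Time passes only in rows, so rows that repeat a pose let the fingers close. It gives the time, the measured TCP pose, the force, the opening and the grip force at its end, in the units of the state.
- r.sense(): the state, without advancing time (a new reading comes with each control period).
- cams.grab_frame(name): name is "scene" or "top" or "wrist"; returns a dict with "image" (420x560x3 uint8, red, green, blue), "fx", "fy", "cx", "cy" (pixels), "position" and "orientation" of the camera in the world. Camera axes: x right, y down, z forward; pixel columns grow to the right and rows downward; lengths in mm; the calibration is good to about 2 mm. A picture is of the moment at which its call begins. There is no depth.
- sign_off(): hands the job in; it is judged then, once.
The state is a dict: "clock": time; "qpos": joint angles; "qvel": joint speeds; "joint_efforts": joint torques, N m; "eef_pos": TCP position; "tcp_rot": TCP orientation; "contact_force": force on the tool from outside, world axes, zero at the start; "wrist_torque": the same for the moment, N m; "opening": opening from 0.0 (shut) to 1.0 (fully open); "grasp_force": force on a finger pad.
Only numpy, scipy, OpenCV 4.12 (cv2) and the standard library are available. Lean on these libraries where they do the work, as an engineer would, in place of code of your own. Each camera call takes 0.05 s, during which the arm holds its last target. There are 200 camera calls.

## Working session

There is one attempt and no reset: what is moved stays moved. The work goes in short steps, Python scripts to look and compute and a shell command to move; the robot and the scene stay as the last step left them, time stands still between calls to the robot, and variables do not carry over. Pictures are saved under pics/ and viewed, at most 10 in all, crops included, and the job is handed in when it is done.

```bash
ls; mkdir -p pics
python3 - <<'E'
from rig import r,cams
import cv2,json
print(r.sense(), r.finger_overhang)
ims=[]
for n in("scene","top"):
    f=cams.grab_frame(n); cv2.imwrite(f"pics/{n}0.png",f["image"][:,:,::-1])
    print(n,{k:v for k,v in f.items() if k!="image"})
E
```

```text
pics
{'clock': 0.0, 'qpos': array([-1.31640828e+00,  3.53658532e-01,  1.63413308e+00, -1.41744059e-05,
        1.15523406e+00, -2.41321458e-03]), 'qvel': array([ 0.00038007,  0.00060754,  0.00103565, -0.00020246, -0.00105993,
       -0.0002512 ]), 'joint_efforts': array([-3.29085546e-03, -6.05262423e+01, -3.42065084e+01,  3.66061920e-05,
        9.29304137e-03,  4.83028188e-06]), 'eef_pos': array([ 158.61453287, -604.06191667,  249.55564538]), 'tcp_rot': array([-3.14015961e+00,  9.50158131e-06,  2.56807004e-01]), 'contact_force': array([ 0.28820563, -0.30687054,  0.04588157]), 'wrist_torque': array([-0.00815734,  0.00417018,  0.01226128]), 'grasp_force': 0.0, 'opening': 1.0020000547426742} 19.0
scene {'fx': 434.1736176362741, 'fy': 434.1736176362741, 'cx': 280.9122809944372, 'cy': 210.84723119471, 'position': array([ 226.88383301, -522.44315531,  605.26551312]), 'orientation': array([-2.20726795,  0.01926489, -0.52579201])}
top {'fx': 413.31612963969, 'fy': 413.31612963969, 'cx': 281.85545480252404, 'cy': 200.47480078705487, 'position': array([377.94989276, 109.30488917, 921.95379088]), 'orientation': array([-2.92666504e+00, -2.73580195e-03, -1.70183521e+00])}
```

View pics/scene0.png

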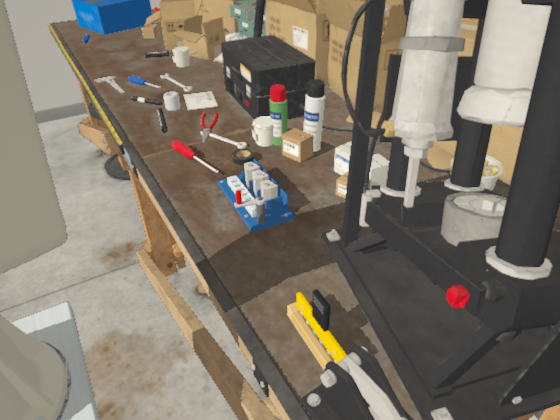

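View pics/top0.png

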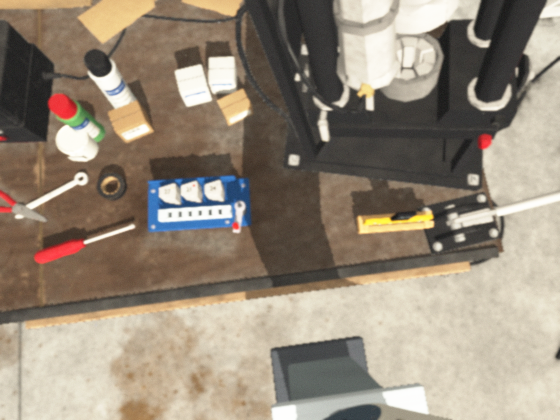

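The views show the comb in its stand at top (400,220), and the rack at about (200,205) with the six slots visible near row 214 and the keeper at (238,215). I'll measure by colour next.

```bash
cat > h.py <<'E'
import numpy as np,cv2
from rig import r,cams
from scipy.spatial.transform import Rotation as R
def grab(n):
    f=cams.grab_frame(n); f["R"]=R.from_euler("xyz",f["orientation"]).as_matrix(); return f
def ray(f,u,v):
    return f["R"]@np.array([(u-f["cx"])/f["fx"],(v-f["cy"])/f["fy"],1.])
def onz(f,u,v,z):
    d=ray(f,u,v); p=f["position"]; return p+d*(z-p[2])/d[2]
def proj(f,P):
    c=f["R"].T@(np.asarray(P,float)-f["position"]); return c[0]/c[2]*f["fx"]+f["cx"],c[1]/c[2]*f["fy"]+f["cy"]
def mask(f,lo,hi): return cv2.inRange(cv2.cvtColor(f["image"],cv2.COLOR_RGB2HSV),lo,hi)
def comps(m,amin=8):
    n,l,s,c=cv2.connectedComponentsWithStats(m)
    return [(s[i],c[i],l==i) for i in range(1,n) if s[i][4]>=amin]
E
python3 - <<'E'
from h import *
np.set_printoptions(precision=1,suppress=True)
f=grab("top")
for nm,lo,hi,z in(("blue",(100,120,60),(125,255,255),8),("yellow",(22,150,120),(32,255,255),74),("red",(0,170,90),(8,255,255),100)):
    m=mask(f,lo,hi)
    for s,c,k in comps(m,15):
        ys,xs=np.nonzero(k); rr=cv2.minAreaRect(np.c_[xs,ys].astype(np.float32))
        print(nm,s,c,onz(f,*c,z),"box",[onz(f,*p,z)[:2] for p in cv2.boxPoints(rr)] if s[4]>100 else "")
im=f["image"][:,:,::-1]
a=cv2.resize(im[165:245,135:265],None,fx=6,fy=6,interpolation=cv2.INTER_CUBIC)
b=cv2.resize(im[190:250,345:505],None,fx=4.875,fy=4.875,interpolation=cv2.INTER_CUBIC)
cv2.imwrite("pics/a.png",a);cv2.imwrite("pics/b.png",b[:,:])
cv2.imwrite("pics/ab.png",cv2.resize(np.vstack([a,b[:,:780]]),(570,570)) )
E
```

```text
blue [ 148  175  103   57 2286] [198.6 203.1] [594.  267.9   8. ] box [array([662.6, 384.8]), array([647.8, 150.7]), array([529.8, 156.7]), array([544.8, 384.6])]
yellow [364 214  69  11 291] [397.2 219.7] [ 489.5 -149.8   74. ] box [array([500.3, -80.8]), array([ 491.9, -223.8]), array([ 478.2, -221.9]), array([486.6, -79.4])]
red [ 48  94  22  14 106] [59.3 99.5] [837.6 528.4 100. ] box [array([826.5, 553.6]), array([856.4, 550.8]), array([846.1, 506.3]), array([816.4, 509.4])]
red [ 50 100  27  19  69] [ 66.5 111.6] [807.6 513.6 100. ] box 
red [480 134   8   9  31] [484.1 137.2] [ 635.4 -357.2  100. ] box 
red [  0 191  15  14  61] [  6.6 197.5] [634.5 638.1 100. ] box 
red [  0 207  11   5  40] [  4.8 209.2] [610.5 641.6 100. ] box 
red [234 223   4   6  18] [235.4 225.4] [516.8 182.8 100. ] box 
red [ 42 239  43  24 130] [ 68.8 248.7] [513.6 515.1 100. ] box [array([517.7, 574.6]), array([535.1, 490.3]), array([509.4, 482.9]), array([492.3, 566.8])]
red [ 35 242  32  21 126] [ 49.2 250.2] [515.5 553.6 100. ] box [array([511. , 586.7]), array([538.1, 526.8]), array([519.1, 517.1]), array([492.3, 576.9])]
```

View pics/ab.png

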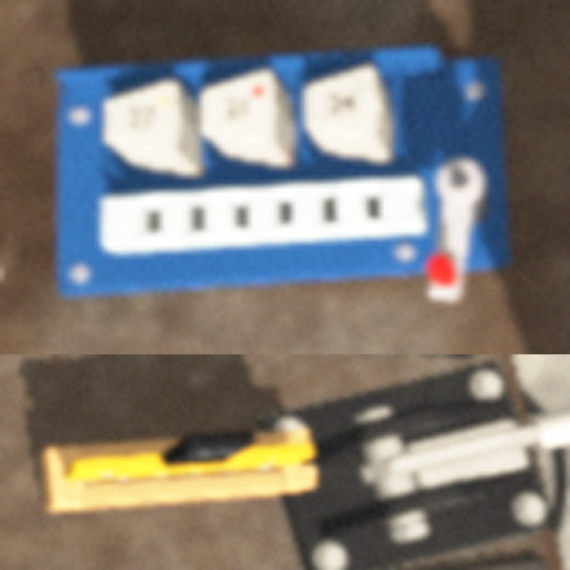

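Rack yaw is about -0.063 and comb yaw about -0.06, and the sizes agree (comb 143 mm, rack about 120 x 230 mm). The comb tab is near (490,-150). Next I'll plan a fast pass over the rack for a close look with the wrist camera.

```bash
cat > plan.py <<'E'
import sys,json
from h import *
# waypoints x,y,z,yaw ; prints tool-frame shift (m) and turn from each to the next
def plan(w,start=None):
    s=r.sense()
    p,Q=(s["eef_pos"],R.from_euler("xyz",s["tcp_rot"])) if start is None else (np.array(start[:3],float),R.from_euler("xyz",[np.pi,0,start[3]]))
    for x in w:
        q=np.array(x[:3],float); N=R.from_euler("xyz",[np.pi,0,x[3]])
        d=Q.inv().apply(q-p)/1000; t=(Q.inv()*N).as_rotvec()
        print(x,"->",np.round(d,4).tolist(),np.round(t,4).tolist(),"rows>=%.1f"%max(np.linalg.norm(d)/.05,np.linalg.norm(t)/.15)); p,Q=q,N
if __name__=="__main__": a=json.loads(sys.argv[1]); plan(a, json.loads(sys.argv[2]) if len(sys.argv)>2 else None)
E
python3 plan.py '[[280,-430,320,0.88],[420,-220,350,1.51],[470,20,320,1.51],[500,250,300,1.51]]' '[158.7,-604.5,250.3,0.257]'
```

```text
[280, -430, 320, 0.88] -> [0.1617, -0.1379, -0.0697] [0.0, 0.0, -0.623] rows>=4.5
[420, -220, 350, 1.51] -> [0.2511, -0.0259, -0.03] [0.0, 0.0, -0.63] rows>=5.1
[470, 20, 320, 1.51] -> [0.2426, 0.0353, 0.03] [0.0, 0.0, 0.0] rows>=4.9
[500, 250, 300, 1.51] -> [0.2314, 0.016, 0.02] [0.0, 0.0, 0.0] rows>=4.7
```

```bash
python3 -m crank '[[0.162,-0.138,-0.07,0,0,-0.62,0],[0.162,-0.138,-0.07,0,0,-0.62,0],[0.162,-0.138,-0.07,0,0,-0.62,0],[0.162,-0.138,-0.07,0,0,-0.62,0],[0.162,-0.138,-0.07,0,0,-0.62,0]]'
python3 -m crank '[[0.25,-0.026,-0.03,0,0,-0.63,0],[0.25,-0.026,-0.03,0,0,-0.63,0],[0.25,-0.026,-0.03,0,0,-0.63,0],[0.25,-0.026,-0.03,0,0,-0.63,0],[0.25,-0.026,-0.03,0,0,-0.63,0]]'
python3 -m crank '[[0.242,0.035,0.03,0,0,0,0],[0.242,0.035,0.03,0,0,0,0],[0.242,0.035,0.03,0,0,0,0],[0.242,0.035,0.03,0,0,0,0],[0.242,0.035,0.03,0,0,0,0]]'
python3 -m crank '[[0.23,0.016,0.02,0,0,0,0],[0.23,0.016,0.02,0,0,0,0],[0.23,0.016,0.02,0,0,0,0],[0.23,0.016,0.02,0,0,0,0],[0.23,0.016,0.02,0,0,0,0]]'
python3 - <<'E'
from h import *
s=r.sense(); print(s["clock"],s["eef_pos"],s["tcp_rot"])
import time
f=grab("wrist"); s=r.sense(); print(s["clock"],s["eef_pos"],s["tcp_rot"],f["position"],f["orientation"])
f=grab("wrist"); cv2.imwrite("pics/w1.png",f["image"][:,:,::-1]); print(f["position"],f["orientation"]); import pickle; pickle.dump(f,open("w1.pkl","wb"))
E
```

```text
clock: 0.65
eef_pos: [281.9, -427.3, 321.5]
tcp_rot: [3.141, -0.001, 0.884]
contact_force: [-0.2, -0.2, 1.4]
opening: 0.996
grasp_force: 0.0
clock: 1.15
eef_pos: [419.2, -221.8, 350.2]
tcp_rot: [3.141, 0.0, 1.512]
contact_force: [0.5, 0.2, 0.2]
opening: 1.0
grasp_force: 0.0
clock: 1.65
eef_pos: [468.8, 17.8, 319.7]
tcp_rot: [3.141, -0.0, 1.507]
contact_force: [0.4, -0.5, 0.0]
opening: 1.005
grasp_force: 0.0
clock: 2.15
eef_pos: [499.4, 247.3, 299.3]
tcp_rot: [-3.141, -0.0, 1.508]
contact_force: [-0.1, -0.2, 0.2]
opening: 1.002
grasp_force: 0.0
2.15 [499.37300277 247.31270619 299.32862191] [-3.14116285e+00 -4.22561884e-04  1.50840861e+00]
2.2 [499.88370913 250.26311018 298.96645608] [-3.14113948e+00 -2.46394244e-03  1.50906829e+00] [505.19762826 329.06886612 423.97343162] [ 2.81845483e+00  8.20413821e-04 -6.24780722e-02]
[505.62660243 331.75392661 423.73113585] [ 2.82045159e+00  9.18943660e-04 -6.18570345e-02]
```

View pics/w1.png

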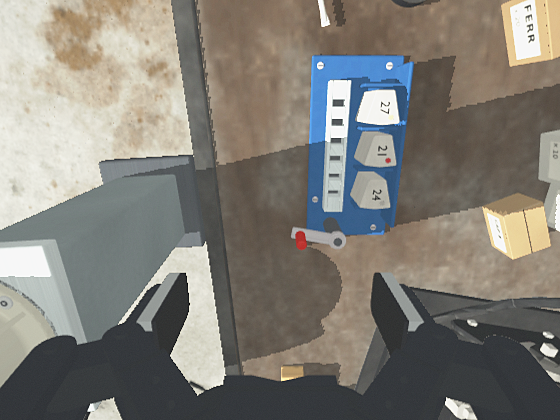

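The wrist view shows the bar at columns 323–351, rows 80–212, with six dark slots from (338,103) to (332,196). The red pin is at (300,240) and the hinge at (338,242). I'll measure these.

```bash
cat > m.py <<'E'
from h import *
import pickle,sys
np.set_printoptions(precision=1,suppress=True)
f=pickle.load(open(sys.argv[1],"rb")); print(f["fx"])
g=cv2.cvtColor(f["image"],cv2.COLOR_RGB2GRAY)
bm=mask(f,(100,120,40),(125,255,255)); b=max(comps(bm,500),key=lambda t:t[0][4])
ys,xs=np.nonzero(b[2]); rr=cv2.minAreaRect(np.c_[xs,ys].astype(np.float32))
print("plate",[onz(f,*p,8)[:2] for p in cv2.boxPoints(rr)],"c",onz(f,*rr[0],8))
x0,y0,w,h,_=b[0]; hull=np.zeros_like(bm); cv2.fillConvexPoly(hull,cv2.convexHull(np.c_[xs,ys].astype(np.int32)),255)
big=cv2.resize(f["image"],None,fx=4,fy=4,interpolation=cv2.INTER_CUBIC)
hs=cv2.cvtColor(big,cv2.COLOR_RGB2HSV); H4=cv2.resize(hull,None,fx=4,fy=4)
dark=cv2.inRange(hs,(0,0,0),(179,255,125))&~cv2.inRange(hs,(95,110,30),(130,255,255))&H4
P=[]
for s,c,k in comps(dark,300):
    uv=(c+.5)/4-.5; q=onz(f,*uv,28)
    print("dark",s,uv,q[:2])
for s,c,k in comps(mask(f,(0,150,90),(8,255,255))|mask(f,(172,150,90),(179,255,255)),8):
    print("red",s,c,onz(f,*c,100)[:2],onz(f,*c,84)[:2])
E
python3 m.py w1.pkl
```

```text
319.3058963393307
plate [array([531.4, 159.7]), array([546.3, 388. ]), array([666.2, 377.2]), array([674.4, 146.1])] c [604.6 277.8   8. ]
dark [1254  218  348    4 1067] [358.6  54.4] [597.1 380. ]
dark [1537  222  121  713 4145] [401.3 146.7] [650.8 274.1]
dark [1331  399   45   26 1060] [337.8 102.5] [573.5 330.2]
dark [1328  476   42   26  977] [336.7 121.7] [572.1 308.6]
dark [1323  552   43   20  741] [335.5 140. ] [570.6 287.1]
dark [1226  575   11  332 1358] [307.2 179.7] [534.4 240. ]
dark [1512  583   37   22  348] [381.8 148.1] [627.1 273.9]
dark [1320  624   40   17  644] [334.5 157.6] [569.2 265.8]
dark [1316  695   40   13  438] [333.4 174.9] [567.7 244.2]
dark [1491  759   36   19  301] [376.5 191.7] [622.5 218.9]
dark [1313  763   39   10  370] [332.5 191.5] [566.3 222.6]
dark [1490  780   32   22  315] [376.  197.7] [622.1 210.9]
dark [1292  868   79   66 3426] [330.9 225. ] [563.7 176.8]
red [386 158   4   4  13] [387.5 159.8] [611.3 272.2] [616.5 269.3]
red [296 231  11  19 165] [300.6 240.4] [519.6 189. ] [520.3 181.9]
```

Slot 1 is seen nearly plumb, which puts the bar middle near (570,275). I'll take one look with the camera right over the bar to remove the slot-wall bias, then go to the comb the same way.

```bash
python3 plan.py '[[550,194,230,1.506],[485,-30,230,1.506],[470,-232,230,1.506]]' '[500,250,300,1.51]'
python3 -m crank '[[-0.053,0.053,0.07,0,0,0.004,0],[-0.053,0.053,0.07,0,0,0.004,0],[-0.053,0.053,0.07,0,0,0.004,0],[-0.053,0.053,0.07,0,0,0.004,0]]'
python3 - <<'E'
from h import *
import pickle
f=grab("wrist"); f=grab("wrist"); print(r.sense()["eef_pos"],f["position"]);pickle.dump(f,open("w2.pkl","wb"))
cv2.imwrite("pics/w2.png",f["image"][:,:,::-1])
E
python3 m.py w2.pkl
```

```text
[550, 194, 230, 1.506] -> [-0.0529, 0.0533, 0.07] [0.0, -0.0, 0.004] rows>=2.1
[485, -30, 230, 1.506] -> [-0.2277, -0.0504, -0.0] [0.0, 0.0, 0.0] rows>=4.7
[470, -232, 230, 1.506] -> [-0.2025, -0.0019, -0.0] [0.0, 0.0, 0.0] rows>=4.1
clock: 2.65
eef_pos: [548.8, 186.2, 228.9]
tcp_rot: [-3.139, 0.001, 1.501]
contact_force: [-0.7, 0.7, 1.0]
opening: 1.005
grasp_force: 0.0
[549.18665489 187.76079684 230.80996973] [555.42420168 268.91317309 354.67733513]
319.3058963393307
plate [array([545.9, 362.2]), array([661.8, 354.1]), array([669.4, 148.2]), array([528.3, 158. ])] c [601.6 265.7   8. ]
dark [1483    0   71  770 3180] [379.5  94.7] [651.5 270.7]
dark [1388   81   48   29  371] [352.2  23.4] [625.1 333.1]
dark [1388  121   44   29  346] [353.6  33.7] [626.4 324.7]
dark [1154  123   65   24 1362] [296.2  33.3] [574.3 328.7]
dark [1154  225   63   26 1530] [296.1  59.2] [573.1 307.3]
dark [1154  322   62   32 1847] [295.7  84.1] [571.6 285.8]
dark [1383  329   46   30  544] [350.8  85.7] [623.8 280.8]
dark [1054  384   12  402 1761] [264.5 142. ] [537.3 233.9]
dark [1153  416   60   33 1897] [295.2 107.5] [569.9 264.7]
dark [1153  509   59   28 1528] [295.  130.2] [568.6 243.2]
dark [1364  571   45   27  486] [345.6 145.9] [618.7 224.3]
dark [1153  599   57   22 1131] [294.8 152. ] [567.2 221.7]
dark [1363  602   41   27  490] [345.6 154. ] [618.6 216.1]
dark [1143  744   79   63 3539] [294.3 193.5] [564.3 178.2]
dark [1449  768   37   58  938] [365. 198.] [639.1 168.1]
red [356 100   6   6  26] [358.7 102.3] [614.7 266. ] [618.4 265.8]
red [239 199  16  21 250] [246.6 209. ] [521.7 187.5] [519.6 182.3]
```

View pics/w2.png

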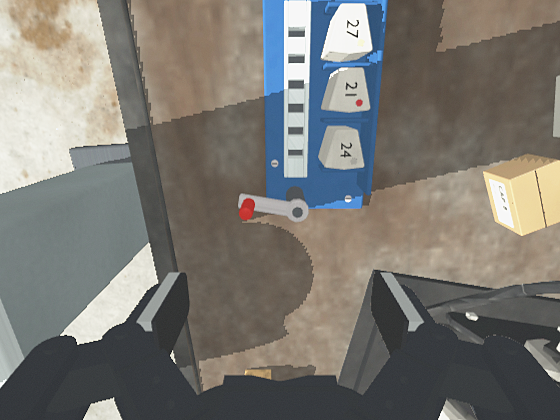

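The bar middle is about (570.7,275.4), yaw -0.066, and the slot line is straight. On to the comb.

```bash
python3 plan.py '[[500,0,250,1.506],[488,-180,250,1.51]]' '[550,194,230,1.506]'
python3 -m crank '[[-0.197,-0.037,-0.02,0,0,0,0],[-0.197,-0.037,-0.02,0,0,0,0],[-0.197,-0.037,-0.02,0,0,0,0],[-0.197,-0.037,-0.02,0,0,0,0]]'
python3 -m crank '[[-0.18,-0.0,0,0,0,-0.004,0],[-0.18,-0.0,0,0,0,-0.004,0],[-0.18,-0.0,0,0,0,-0.004,0],[-0.18,-0.0,0,0,0,-0.004,0],[-0.18,-0.0,0,0,0,-0.004,0]]'
cat > c.py <<'E'
from h import *
import pickle
np.set_printoptions(precision=1,suppress=True)
f=grab("wrist"); f=grab("wrist"); s=r.sense(); print(s["clock"],s["eef_pos"],s["tcp_rot"],f["position"]);pickle.dump(f,open("w3.pkl","wb"))
cv2.imwrite("pics/w3.png",f["image"][:,:,::-1])
for s,c,k in comps(mask(f,(22,150,90),(34,255,255)),80):
    ys,xs=np.nonzero(k); rr=cv2.minAreaRect(np.c_[xs,ys].astype(np.float32))
    print("yellow",s,[onz(f,*p,56)[:2] for p in cv2.boxPoints(rr)],onz(f,*rr[0],56))
E
python3 c.py
```

```text
[500, 0, 250, 1.506] -> [-0.1968, -0.0373, -0.02] [0.0, 0.0, 0.0] rows>=4.0
[488, -180, 250, 1.51] -> [-0.1804, -0.0003, -0.0] [-0.0, 0.0, -0.004] rows>=3.6
clock: 3.15
eef_pos: [498.8, -5.6, 251.6]
tcp_rot: [3.139, -0.0, 1.505]
contact_force: [0.5, -1.2, 0.1]
opening: 1.002
grasp_force: 0.0
clock: 3.65
eef_pos: [487.2, -187.2, 251.5]
tcp_rot: [3.139, 0.002, 1.504]
contact_force: [0.2, 0.5, 1.0]
opening: 0.999
grasp_force: 0.0
3.75 [ 487.2 -184.3  250.9] [3.1 0.  1.5] [ 493.  -103.6  375.7]
yellow [281  87   9  57 473] [array([495.8, -88.9]), array([503.3, -89.3]), array([ 500.3, -140.8]), array([ 492.5, -140.2])] [ 498.  -114.1   56. ]
yellow [282 196   8  34 240] [array([ 490. , -194.5]), array([ 497.2, -194.9]), array([ 495.1, -231.8]), array([ 487.6, -231.3])] [ 492.5 -212.8   56. ]
```

View pics/w3.png

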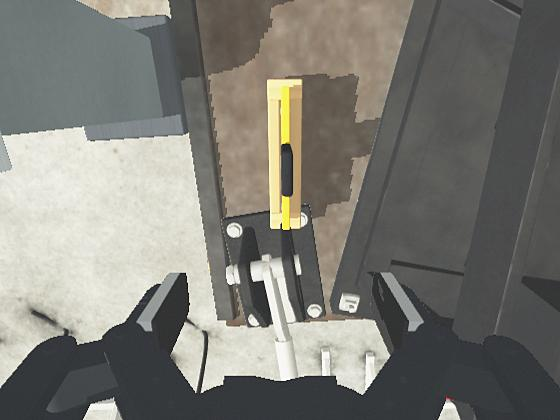

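The comb shows yellow at columns 281–290, rows 87–230, with the tab at (287,170) and the clamp fixture below row 210. Spine length measures 143 mm (correct), centre (495.4,-160.4), yaw -0.058. I'll descend half-way and re-check.

```bash
python3 plan.py '[[495.4,-160.4,150,1.513]]' '[488,-180,250,1.51]'
python3 -m crank '[[0.02,-0.006,0.1,0,0,-0.003,0],[0.02,-0.006,0.1,0,0,-0.003,0],[0.02,-0.006,0.1,0,0,-0.003,0],[0.02,-0.006,0.1,0,0,-0.003,0]]'
cat >> c.py <<'E'
hs=cv2.cvtColor(f["image"],cv2.COLOR_RGB2HSV)
d=cv2.inRange(hs,(0,0,0),(179,255,60)); u0,v0=proj(f,(495,-160,112)); print("tab exp px",u0,v0)
for s,c,k in comps(d,60):
    if abs(c[0]-u0)<25 and abs(c[1]-v0)<60: print("dark",s,c,"top plane",onz(f,s[0],c[1],112)[:2],onz(f,s[0]+s[2],c[1],112)[:2],onz(f,c[0],s[1],112)[:2],onz(f,c[0],s[1]+s[3],112)[:2])
E
python3 c.py
```

```text
[495.4, -160.4, 150, 1.513] -> [0.02, 0.0062, 0.1] [0.0, 0.0, -0.003] rows>=2.0
clock: 4.15
eef_pos: [482.4, -162.8, 150.3]
tcp_rot: [-3.14, -0.0, 1.512]
contact_force: [-1.1, -0.4, 0.5]
opening: 0.999
grasp_force: 0.0
4.25 [ 484.1 -164.1  152.2] [3.1 0.  1.5] [488.9 -81.8 276.1]
yellow [289 113  13  80 950] [array([495. , -87.8]), array([502.9, -88.3]), array([ 500.8, -142.1]), array([ 492.3, -141.6])] [ 497.8 -113.9   56. ]
yellow [289 269  10  32 238] [array([ 489.2, -203.2]), array([ 496.2, -203.7]), array([ 495. , -231.6]), array([ 487.8, -231.1])] [ 492.  -217.2   56. ]
tab exp px 298.3064703343743 249.04199034896914
dark [ 290  191   19   87 1125] [299.4 229. ] top plane [ 490.9 -147.6] [ 501.4 -148.2] [ 497.  -126.2] [ 494.9 -178.6]
```

View pics/w3.png

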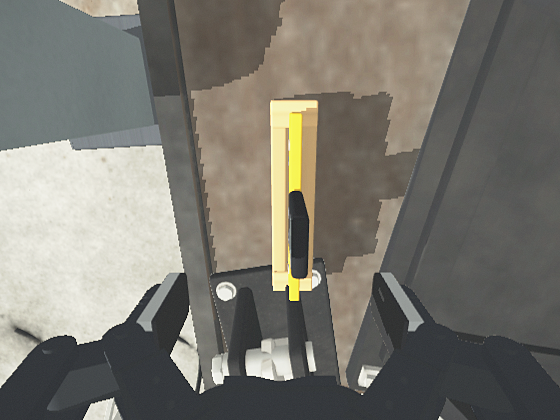

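View: the tab spans (290–309, 191–278) and the spine mid is (495.3,-160), agreeing with both earlier looks. My y sign was mistyped, so x is 12 mm short; I'll correct that, descend and grip.

```bash
python3 -m crank '[[0,0.012,0,0,0,-0.003,0],[0,0.012,0.025,0,0,-0.003,0],[0,0.012,0.05,0,0,-0.003,0],[0,0.012,0.066,0,0,-0.003,0],[0,0.012,0.066,0,0,-0.003,0]]'
python3 -m crank '[[0,0,0,0,0,0,0],[0,0,0,0,0,0,0.5],[0,0,0,0,0,0,1],[0,0,0,0,0,0,1],[0,0,0,0,0,0,1]]' 60
python3 -m crank '[[0,0,0,0,0,0,1],[0,0,0,0,0,0,1],[0,0,0,0,0,0,1],[0,0,0,0,0,0,1],[0,0,0,0,0,0,1]]' 60
```

```text
clock: 4.75
eef_pos: [494.8, -165.0, 83.3]
tcp_rot: [-3.141, -0.0, 1.513]
contact_force: [0.2, -0.6, 0.9]
opening: 1.004
grasp_force: 0.0
clock: 5.25
eef_pos: [494.5, -164.9, 84.3]
tcp_rot: [3.141, 0.0, 1.513]
contact_force: [-0.7, -0.1, 0.5]
opening: 0.333
grasp_force: 0.0
clock: 5.75
eef_pos: [494.5, -164.8, 84.0]
tcp_rot: [3.141, 0.0, 1.513]
contact_force: [-1.3, 0.5, 5.9]
opening: 0.107
grasp_force: 58.5
```

Gripped (58 N, opening 0.107 ≈ 9 mm). TCP reads (494.5,-164.8), so the grip point is 4.8 mm further in +y. Lifting and carrying to above the bar.

```bash
python3 plan.py '[[494.5,-165,204,1.513],[505,60,204,1.509],[570.4,270.6,180,1.505]]' '[494.5,-165,84,1.513]'
python3 -m crank '[[0,0,-0.01,0,0,0,1],[0,0,-0.04,0,0,0,1],[0,0,-0.08,0,0,0,1],[0,0,-0.12,0,0,0,1],[0,0,-0.12,0,0,0,1]]'
```

```text
[494.5, -165, 204, 1.513] -> [0.0, 0.0, -0.12] [0.0, 0.0, 0.0] rows>=2.4
[505, 60, 204, 1.509] -> [0.2252, -0.0025, -0.0] [0.0, -0.0, 0.004] rows>=4.5
[570.4, 270.6, 180, 1.505] -> [0.2142, 0.0523, 0.024] [0.0, -0.0, 0.004] rows>=4.4
clock: 6.25
eef_pos: [496.9, -165.7, 209.1]
tcp_rot: [3.134, 0.002, 1.513]
contact_force: [0.3, 0.3, -2.9]
opening: 0.113
grasp_force: 60.0
```

```bash
python3 -m crank '[[0.04,0,0,0,0,0.004,1],[0.085,0,0,0,0,0.004,1],[0.13,0,0,0,0,0.004,1],[0.175,-0.002,0,0,0,0.004,1],[0.22,-0.002,0,0,0,0.004,1]]'
python3 -m crank '[[0.045,0.01,0,0,0,0.004,1],[0.09,0.02,0,0,0,0.004,1],[0.135,0.033,0.01,0,0,0.004,1],[0.18,0.045,0.02,0,0,0.004,1],[0.214,0.052,0.024,0,0,0.004,1]]'
python3 -m crank '[[0,0,0,0,0,0,1],[0,0,0,0,0,0,1],[0,0,0,0,0,0,1]]'
python3 - <<'E'
from h import *
import pickle
f=grab("wrist"); s=r.sense(); print(s["clock"],s["eef_pos"],s["tcp_rot"],f["position"],s["opening"]);pickle.dump(f,open("w4.pkl","wb"))
cv2.imwrite("pics/w4.png",f["image"][:,:,::-1])
E
```

```text
clock: 6.75
eef_pos: [503.9, 56.5, 203.0]
tcp_rot: [-3.14, 0.0, 1.509]
contact_force: [0.4, -0.4, -2.3]
opening: 0.108
grasp_force: 59.9
clock: 7.25
eef_pos: [569.7, 267.5, 177.7]
tcp_rot: [-3.14, 0.001, 1.506]
contact_force: [1.0, -0.3, -1.1]
opening: 0.106
grasp_force: 59.7
clock: 7.55
eef_pos: [569.4, 264.2, 179.1]
tcp_rot: [-3.14, 0.001, 1.505]
contact_force: [0.7, -0.4, -2.1]
opening: 0.107
grasp_force: 59.8
7.6 [569.61667725 264.08311561 179.47571815] [-3.14065837e+00  7.30683416e-04  1.50393530e+00] [575.66225857 346.16592227 303.65226445] 0.11381564820118717
```

View pics/w4.png

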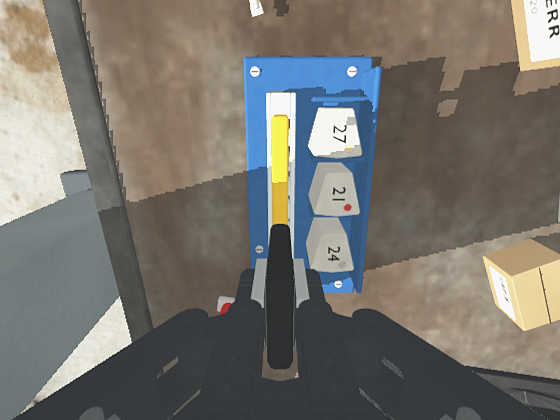

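The comb hangs straight in the grip, with the yellow spine end at (280,115), above the bar whose end is at row 94. I'll compute the offset between them.

Run:
```python
from h import *
import pickle
np.set_printoptions(precision=1,suppress=True)
f=pickle.load(open("w4.pkl","rb"))
big=cv2.resize(f["image"],None,fx=4,fy=4,interpolation=cv2.INTER_CUBIC); hs=cv2.cvtColor(big,cv2.COLOR_RGB2HSV)
sub=lambda a:(a+.5)/4-.5
y=max(comps(cv2.inRange(hs,(20,140,80),(34,255,255)),500),key=lambda t:t[0][4])
k=y[2]; rows=np.nonzero(k.any(1))[0]
for v in (rows[0],rows[0]+40,rows[0]+200,rows[0]+360):
    xs=np.nonzero(k[v])[0]; print("spine row",sub(v),[onz(f,sub(u),sub(v),151.5)[:2] for u in(xs[0],xs[-1])])
w=cv2.inRange(hs,(0,0,150),(179,70,255)); w[:, :4*255]=0; w[:,4*305:]=0; w[:4*80]=0;w[4*290:]=0
for s,c,k in comps(w,300):
    rws=np.nonzero(k.any(1))[0]; print("white",s/4., [onz(f,sub(s[0]+s[2]/2),sub(v),28)[:2] for v in(rws[0],rws[-1])])
    v=rws[0]+60; xs=np.nonzero(k[v])[0]; print([onz(f,sub(u),sub(v),28)[:2] for u in(xs[0],xs[-1])])
f=pickle.load(open("w2.pkl","rb"));
big=cv2.resize(f["image"],None,fx=4,fy=4,interpolation=cv2.INTER_CUBIC);hs=cv2.cvtColor(big,cv2.COLOR_RGB2HSV)
w=cv2.inRange(hs,(0,0,130),(179,70,255)); w[:, :4*270]=0; w[:,4*320:]=0; w[4*183:]=0
for s,c,k in comps(w,800):
    rws=np.nonzero(k.any(1))[0]; v=rws[-1]; xs=np.nonzero(k[v-8])[0]; print("w2 white",s/4., onz(f,sub(xs.mean()),sub(v),28)[:2],onz(f,sub(xs.mean()),sub(rws[0]),28)[:2])
f=pickle.load(open("w1.pkl","rb"));
big=cv2.resize(f["image"],None,fx=4,fy=4,interpolation=cv2.INTER_CUBIC);hs=cv2.cvtColor(big,cv2.COLOR_RGB2HSV)
w=cv2.inRange(hs,(0,0,130),(179,70,255)); w[:, :4*315]=0; w[:,4*355:]=0; w[:4*72]=0;w[4*220:]=0
for s,c,k in comps(w,800):
    rws=np.nonzero(k.any(1))[0]; print("w1 white",s/4., [onz(f,sub(np.nonzero(k[v])[0].mean()),sub(v),28)[:2] for v in (rws[0]+8,rws[-1]-8)])
```

```text
spine row 114.375 [array([576.8, 341.4]), array([577. , 341.4])]
spine row 124.375 [array([571.2, 337.4]), array([578.8, 336.9])]
spine row 164.375 [array([570. , 318.9]), array([577.5, 318.4])]
spine row 204.375 [array([568.6, 298.9]), array([575.9, 298.4])]
white [ 266.    90.8   39.   199.2 9265. ] [array([580.2, 356. ]), array([569. , 171.5])]
[array([563.8, 345.6]), array([587.9, 344. ])]
white [255.2 245.2   8.    8.  151.2] [array([547.2, 221.3]), array([546.5, 213.3])]Traceback (most recent call last):
  File "<stdin>", line 14, in <module>
IndexError: index 0 is out of bounds for axis 0 with size 0
```

The comb middle measures (570.6,269.5). The bar middle by its end is about 276.7 and by its slots 275.4, so I'll shift +6.5 mm along the bar and come down to just above it.

```bash
python3 -m crank '[[0.0065,0,0.02,0,0,0,1],[0.0065,0,0.04,0,0,0,1],[0.0065,0,0.055,0,0,0,1],[0.0065,0,0.063,0,0,0,1],[0.0065,0,0.067,0,0,0,1]]' 
python3 -m crank '[[0,0,0,0,0,0,1],[0,0,0.001,0,0,0,1],[0,0,0.002,0,0,0,1]]' | sed -n 2,4p
python3 -m crank '[[0,0,0.001,0,0,0,1],[0,0,0.0015,0,0,0,1],[0,0,0.002,0,0,0,1]]'| sed -n 2,4p
python3 -m crank '[[0,0,0.001,0,0,0,1],[0,0,0.002,0,0,0,1],[0,0,0.002,0,0,0,1]]'| sed -n 2,4p
```

```text
clock: 8.1
eef_pos: [570.4, 271.1, 112.2]
tcp_rot: [-3.141, 0.0, 1.504]
contact_force: [-0.1, -0.8, -2.8]
opening: 0.11
grasp_force: 59.8
eef_pos: [571.1, 272.0, 111.5]
tcp_rot: [3.14, -0.001, 1.505]
contact_force: [-1.1, -0.5, -2.7]
eef_pos: [570.6, 271.9, 108.9]
tcp_rot: [3.141, -0.0, 1.505]
contact_force: [-0.1, 0.0, -2.5]
eef_pos: [570.5, 271.8, 106.6]
tcp_rot: [-3.141, 0.0, 1.505]
contact_force: [0.2, 0.1, -1.3]
```

```bash
python3 -m crank '[[0,0,0.001,0,0,0,1],[0,0,0.001,0,0,0,1]]' | sed -n 2,4p
python3 -m crank '[[0,0,0.001,0,0,0,1],[0,0,0.001,0,0,0,1]]'| sed -n 2,4p
python3 -m crank '[[0,0,0.001,0,0,0,1],[0,0,0.001,0,0,0,1]]'| sed -n 2,4p
```

```text
eef_pos: [570.5, 271.7, 105.6]
tcp_rot: [-3.141, 0.0, 1.505]
contact_force: [1.1, -0.1, -1.9]
eef_pos: [570.5, 271.7, 104.6]
tcp_rot: [-3.141, 0.0, 1.505]
contact_force: [-0.2, -1.1, -3.0]
eef_pos: [570.7, 271.8, 104.0]
tcp_rot: [3.141, -0.0, 1.505]
contact_force: [-0.8, -1.0, 0.9]
```

```bash
python3 -m crank '[[0,0,0.001,0,0,0,1],[0,0,0.001,0,0,0,1]]' | sed -n 2,4p
python3 -m crank '[[0,0,0.001,0,0,0,1],[0,0,0.001,0,0,0,1]]'| sed -n 2,4p
python3 -c "
from rig import r; print(r.sense()['wrist_torque'])"
```

```text
eef_pos: [570.8, 271.8, 103.4]
tcp_rot: [3.141, -0.0, 1.505]
contact_force: [-1.4, -2.8, 6.6]
eef_pos: [570.9, 271.8, 102.8]
tcp_rot: [3.141, -0.0, 1.505]
contact_force: [-2.2, -3.1, 10.4]
[-0.52403601  0.64931194  0.0370284 ]
```

Contact with 12 N net and a sideways force of -3 N in y, which hints at sliding toward -y. Easing that way in 0.5 mm steps.

```bash
for i in 1; do
python3 -m crank '[[-0.0005,0,0,0,0,0,1],[-0.0005,0,0,0,0,0,1]]' | sed -n 2,4p
python3 -m crank '[[-0.0005,0,0,0,0,0,1],[-0.0005,0,0,0,0,0,1]]' | sed -n 2,4p
python3 -m crank '[[-0.0005,0,0,0,0,0,1],[-0.0005,0,0,0,0,0,1]]' | sed -n 2,4p
python3 -m crank '[[-0.0005,0,0,0,0,0,1],[-0.0005,0,0,0,0,0,1]]' | sed -n 2,4p
done
```

```text
eef_pos: [570.7, 271.3, 102.0]
tcp_rot: [3.141, -0.0, 1.505]
contact_force: [0.0, -0.5, -1.7]
eef_pos: [570.4, 270.8, 101.4]
tcp_rot: [-3.141, 0.0, 1.505]
contact_force: [-0.3, -0.4, -2.4]
eef_pos: [570.4, 270.3, 101.6]
tcp_rot: [-3.141, 0.0, 1.505]
contact_force: [-0.7, 0.1, -2.6]
eef_pos: [570.4, 269.8, 101.7]
tcp_rot: [-3.142, -0.0, 1.505]
contact_force: [-0.2, 0.3, -2.0]
```

The force vanished at z 101.4, so the teeth have dropped in. Re-centring +0.6 mm and going down gently.

```bash
python3 -m crank '[[0.0006,0,0,0,0,0,1],[0.0006,0,0.001,0,0,0,1],[0.0006,0,0.002,0,0,0,1]]' | sed -n 2,4p
python3 -m crank '[[0,0,0.001,0,0,0,1],[0,0,0.002,0,0,0,1],[0,0,0.003,0,0,0,1]]' | sed -n 2,4p
python3 -m crank '[[0,0,0.001,0,0,0,1],[0,0,0.002,0,0,0,1]]' | sed -n 2,4p
```

```text
eef_pos: [570.5, 270.4, 99.7]
tcp_rot: [3.142, -0.0, 1.505]
contact_force: [0.5, -0.2, -2.7]
eef_pos: [570.5, 270.4, 96.6]
tcp_rot: [-3.142, 0.0, 1.505]
contact_force: [0.3, 0.1, -2.3]
eef_pos: [570.5, 270.4, 94.7]
tcp_rot: [-3.142, -0.0, 1.505]
contact_force: [0.5, 0.1, -2.4]
```

```bash
python3 -m crank '[[0,0,0.001,0,0,0,1],[0,0,0.002,0,0,0,1],[0,0,0.003,0,0,0,1]]' | sed -n 2,4p
python3 -m crank '[[0,0,0.001,0,0,0,1],[0,0,0.002,0,0,0,1]]' | sed -n 2,4p
python3 -m crank '[[0,0,0.001,0,0,0,1],[0,0,0.001,0,0,0,1]]' | sed -n 2,4p
```

```text
eef_pos: [570.5, 270.4, 91.7]
tcp_rot: [-3.142, 0.0, 1.505]
contact_force: [0.3, 0.2, -1.8]
eef_pos: [570.5, 270.4, 89.7]
tcp_rot: [-3.142, -0.0, 1.505]
contact_force: [0.2, 0.1, -1.8]
eef_pos: [570.4, 270.3, 88.6]
tcp_rot: [-3.141, 0.0, 1.505]
contact_force: [0.8, 1.5, -2.0]
```

```bash
python3 -m crank '[[0,0,0.001,0,0,0,1],[0,0,0.001,0,0,0,1]]' | sed -n 2,4p
python3 -m crank '[[0,0,0.001,0,0,0,1],[0,0,0.001,0,0,0,1]]' | sed -n 2,4p
```

```text
eef_pos: [570.6, 270.4, 88.1]
tcp_rot: [3.141, -0.0, 1.505]
contact_force: [-0.3, 0.0, 1.1]
eef_pos: [570.7, 270.5, 87.6]
tcp_rot: [3.141, -0.0, 1.505]
contact_force: [-2.5, -1.1, 7.2]
```

The spine touches down at z ≈ 88, exactly the home height, with 7–9 N on it. Releasing and lifting, then locating the keeper.

```bash
python3 -m crank '[[0,0,0,0,0,0,1],[0,0,0,0,0,0,0],[0,0,0,0,0,0,0],[0,0,0,0,0,0,0],[0,0,0,0,0,0,0]]' 
python3 -m crank '[[0,0,-0.03,0,0,0,0],[0,0,-0.07,0,0,0,0],[0,0,-0.11,0,0,0,0],[-0.04,0,-0.13,0,0,0,0],[-0.07,0,-0.13,0,0,0,0]]'
python3 -m crank '[[0,0,0,0,0,0,0],[0,0,0,0,0,0,0]]' |sed -n 2,3p
python3 - <<'E'
from h import *
import pickle
np.set_printoptions(precision=1,suppress=True)
f=grab("wrist"); s=r.sense(); print(s["clock"],s["eef_pos"],f["position"]);pickle.dump(f,open("w5.pkl","wb"))
cv2.imwrite("pics/w5.png",f["image"][:,:,::-1])
t=grab("top"); pickle.dump(t,open("t5.pkl","wb"))
fs=[f,t]+[pickle.load(open(n,"rb")) for n in("w1.pkl","w2.pkl")]
for g in fs:
    for s,c,k in comps(mask(g,(0,150,80),(8,255,255))|mask(g,(172,150,80),(179,255,255)),8):
        p=onz(g,*c,88)
        if np.hypot(p[0]-520,p[1]-184)<25: print("pin",s,c,p[:2])
for s,c,k in comps(mask(f,(20,140,80),(34,255,255)),50):
    ys,xs=np.nonzero(k); print("yellow",s,[onz(f,*p,60)[:2] for p in cv2.boxPoints(cv2.minAreaRect(np.c_[xs,ys].astype(np.float32)))])
w2=fs[3]; print("hinge w2",onz(w2,298,212,72)[:2],"w1",onz(fs[2],338.5,242,72)[:2])
E
```

```text
clock: 13.2
eef_pos: [570.5, 270.4, 86.6]
tcp_rot: [-3.142, 0.0, 1.505]
contact_force: [-0.2, 0.6, -0.6]
opening: 0.785
grasp_force: 0.0
clock: 13.7
eef_pos: [567.5, 200.4, 220.4]
tcp_rot: [3.136, -0.002, 1.506]
contact_force: [-0.3, -0.8, -0.0]
opening: 1.001
grasp_force: 0.0
eef_pos: [565.9, 200.2, 216.9]
tcp_rot: [3.141, -0.0, 1.503]
13.95 [565.9 200.8 216.6] [572.1 281.9 341.5]
pin [218 218  18  24 298] [226.7 229.5] [520.  183.7]
pin [296 231  11  19 165] [300.6 240.4] [520.1 183.7]
pin [239 199  16  21 250] [246.6 209. ] [520.1 183.6]
yellow [275  16  10  69 626] [array([572.7, 346.5]), array([579.7, 346. ]), array([576.6, 297.3]), array([569.2, 297.8])]
yellow [276 144   9  51 434] [array([566.6, 249.4]), array([573.5, 248.9]), array([570.7, 204. ]), array([563.4, 204.5])]
hinge w2 [565.6 172.3] w1 [566.1 171.7]
```

View pics/w5.png

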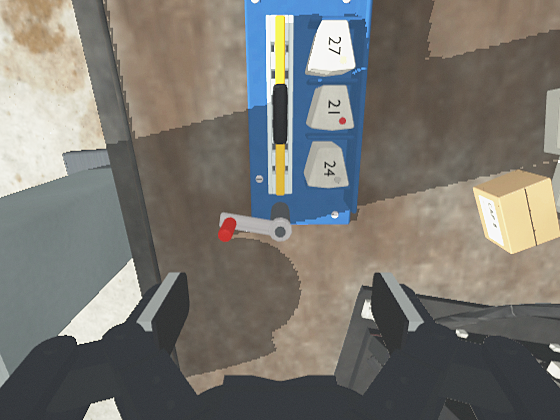

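The comb sits fully down: spine ends at y 204 and 346.5 on the z = 60 plane, length 143 mm, centre 275.2. The pin is at (520,183.6) and the hinge at (565.8,172), 47 mm apart (expected 46). Next I'll shut the fingers and go behind the pin.

```bash
python3 -m crank '[[-0.03,-0.02,0,0,0,0,1],[-0.0635,-0.044,0.02,0,0,0,1],[-0.0635,-0.044,0.066,0,0,0,1],[-0.0635,-0.044,0.066,0,0,0,1],[-0.0635,-0.044,0.066,0,0,0,1]]' 
python3 -m crank '[[0,0,0,0,0,0,1],[0,0,0,0,0,0,1],[0,0,0,0,0,0,1]]'
```

```text
clock: 14.5
eef_pos: [517.9, 140.9, 150.7]
tcp_rot: [-3.14, 0.0, 1.505]
contact_force: [0.6, -0.4, -0.0]
opening: 0.14
grasp_force: 0.0
clock: 14.8
eef_pos: [518.7, 140.7, 152.0]
tcp_rot: [3.14, -0.001, 1.505]
contact_force: [-0.6, -0.5, 0.7]
opening: 0.0
grasp_force: 0.0
```

```bash
python3 -m crank '[[0,0,0.025,0,0,0,1],[0,0,0.05,0,0,0,1],[0,0,0.055,0,0,0,1],[0.008,0,0.055,0,0,0,1],[0.017,0,0.055,0,0,0,1]]'
python3 -m crank '[[0.0047,-0.0015,0,0,0,0.1,1],[0.0095,-0.0026,0,0,0,0.2,1],[0.0144,-0.0031,0,0,0,0.3,1],[0.0193,-0.0032,0,0,0,0.4,1],[0.0242,-0.0028,0,0,0,0.5,1]]'
python3 -m crank '[[0,0,0,0,0,0,1]]'
python3 -c "
from h import *
import pickle
t=grab('top');pickle.dump(t,open('t6.pkl','wb'))
for n in('t5.pkl','t6.pkl'):
    g=pickle.load(open(n,'rb'))
    for s,c,k in comps(mask(g,(0,150,80),(8,255,255))|mask(g,(172,150,80),(179,255,255)),4):
        p=onz(g,*c,88)
        if np.hypot(p[0]-545,p[1]-195)<60: print(n,s,c,p)
"
```

```text
clock: 15.3
eef_pos: [519.7, 157.8, 96.8]
tcp_rot: [3.14, -0.001, 1.504]
contact_force: [-0.1, 0.4, -0.2]
opening: 0.002
grasp_force: 0.0
clock: 15.8
eef_pos: [518.5, 182.3, 97.2]
tcp_rot: [3.14, -0.001, 1.001]
contact_force: [-0.2, -3.4, 0.1]
opening: -0.001
grasp_force: 1.2
clock: 15.9
eef_pos: [518.6, 182.6, 97.1]
tcp_rot: [3.14, -0.002, 1.004]
contact_force: [-0.5, -1.7, -0.5]
opening: 0.001
grasp_force: 0.0
```

The force (about 3 N) matches the keeper friction. Continuing the arc.

```bash
python3 -m crank '[[0.0047,-0.0015,0,0,0,0.1,1],[0.0095,-0.0026,0,0,0,0.2,1],[0.0144,-0.0031,0,0,0,0.3,1],[0.0193,-0.0032,0,0,0,0.4,1],[0.0242,-0.0028,0,0,0,0.5,1]]'
python3 -m crank '[[0.0047,-0.0015,0,0,0,0.1,1],[0.0095,-0.0026,0,0,0,0.2,1],[0.0144,-0.0031,0,0,0,0.3,1],[0.0193,-0.0032,0,0,0,0.4,1]]'
python3 -m crank '[[0,0,0,0,0,0,1]]'
```

```text
clock: 16.45
eef_pos: [528.3, 203.4, 96.4]
tcp_rot: [3.141, 0.0, 0.504]
contact_force: [-0.9, -2.5, -0.6]
opening: -0.002
grasp_force: 1.2
clock: 16.85
eef_pos: [543.4, 215.5, 96.2]
tcp_rot: [3.141, 0.001, 0.104]
contact_force: [-2.6, -2.1, 0.9]
opening: 0.003
grasp_force: 1.2
clock: 16.95
eef_pos: [544.0, 215.8, 96.2]
tcp_rot: [-3.141, -0.001, 0.106]
contact_force: [-0.3, 0.1, -0.6]
opening: 0.002
grasp_force: 0.0
```

```bash
python3 -m crank '[[0.003,-0.001,0,0,0,0.09,1],[0.006,-0.002,0,0,0,0.17,1],[0.008,-0.002,0,0,0,0.17,1]]' | sed -n 1,4p
python3 -m crank '[[0.001,0,0,0,0,0,1],[0.001,0,0,0,0,0,1]]' | sed -n 2,4p
python3 -m crank '[[0.001,0,0,0,0,0,1],[0.001,0,0,0,0,0,1]]' | sed -n 2,4p
```

```text
clock: 17.25
eef_pos: [550.5, 218.4, 96.0]
tcp_rot: [3.141, 0.002, -0.062]
contact_force: [-9.7, 1.9, 6.0]
eef_pos: [550.5, 218.4, 95.9]
tcp_rot: [3.141, 0.004, -0.059]
contact_force: [-9.6, 1.9, 6.4]
eef_pos: [550.7, 218.4, 95.9]
tcp_rot: [3.141, 0.005, -0.059]
contact_force: [-12.4, 3.2, 8.4]
```

Resistance builds at the expected closed position (pusher x 550.6 against 551.9 calculated). Backing off and checking.

```bash
python3 -m crank '[[-0.01,0,0,0,0,0,1],[-0.04,0,0,0,0,0,1],[-0.04,0,-0.04,0,0,0,1],[-0.04,0.04,-0.09,0,0,0,1],[-0.04,0.08,-0.13,0,0,0,1]]' | sed -n 1,4p
python3 -m crank '[[-0.02,0.02,-0.01,0,0,-0.13,1],[-0.02,0.02,-0.01,0,0,-0.26,1],[-0.02,0.02,-0.01,0,0,-0.39,1],[-0.02,0.02,-0.01,0,0,-0.5,1],[-0.02,0.02,-0.01,0,0,-0.5,1]]' | sed -n 1,4p
python3 - <<'E'
from h import *
import pickle
f=grab("wrist");pickle.dump(f,open("w7.pkl","wb")); t=grab("top")
a=cv2.resize(t["image"][165:245,135:265],(560,345),interpolation=cv2.INTER_CUBIC)
cv2.imwrite("pics/f.png",cv2.resize(np.vstack([f["image"],a]),(439,600))[:,:,::-1])
for g in(f,t):
    for s,c,k in comps(mask(g,(0,150,80),(8,255,255))|mask(g,(172,150,80),(179,255,255)),4):
        p=onz(g,*c,88)
        if np.hypot(p[0]-560,p[1]-205)<60: print(s,c,p)
E
```

```text
clock: 18.15
eef_pos: [509.2, 155.2, 212.7]
tcp_rot: [-3.141, -0.002, -0.058]
contact_force: [0.5, -0.6, -0.2]
clock: 18.65
eef_pos: [488.1, 136.4, 221.3]
tcp_rot: [3.141, -0.001, 0.44]
contact_force: [-0.3, 0.1, 0.5]
[215  59  21  20 294] [224.90816327  68.95238095] [567.80244811 218.70645469  88.        ]
```

View pics/f.png

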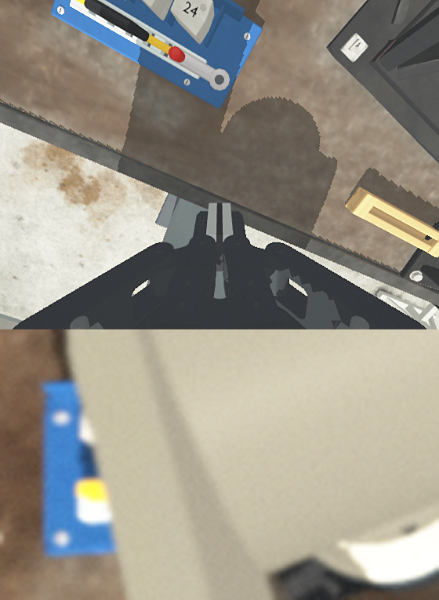

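The pin is at (567.8,218.7), which gives a keeper angle of about 1.55 rad. The keeper arm lies over the spine's end, the comb is still seated and the arm is clear.

```bash
python3 -m crank '[[0,0,0,0,0,0,1],[0,0,0,0,0,0,1],[0,0,0,0,0,0,1]]' | head -1; python3 -c "
from rig import sign_off; print(sign_off())"
```

```text
clock: 19.05
the job is handed in; nothing more can be done
None
```

The comb is fully home in the slot bar with the keeper swung closed over its end at about 1.55 rad, the dies were not touched, and the job was handed in at about 19 s (no verdict was returned).

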